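# Catch the grinding cylinders from the chute in the casserole dish

## Robot

A 6-joint arm with a two-finger parallel gripper is mounted at the origin on a cart in front of the work surface, level with it; the furniture and walls round the work are solid. World frame = base frame: x ahead of the robot, y to its left, z up, the work surface at z = 0. Lengths are in m, angles in rad, forces in N, time in s.
With the tool pointing down it reaches from about 0.275 to 0.75 m from the base axis. Payload 10.2 kg.
Tool frame: the origin (TCP) lies between the finger pads; the fingertips stand 17 mm ahead of it and the grasp point (between the pads) lies 2 mm behind it; z points along the fingers, y is the line along which they close (so a half turn about z gives the same grasp; the last joint's range is limited). The gripper opens to 85 mm and grips with 20 to 120 N. Pads are 22 mm wide; open, the fingers measure 114 mm over their backs; the gripper's body (76 mm by 85 mm) begins 54 mm behind the grasp point. The pads swing forward as they close: fully open they stand 13 mm farther back than shut.
Start: joints at [-1.445, 0.313, 1.498, -0, 1.331, -0.223], TCP at [0.179, -0.493, 0.248] pointing down, gripper open.
Joint ranges: [-2.94, 2.94], [-0.97, 2.17], [0.19, 2.56], [-1.23, 4.37], [0.02, 3.11], [-2.88, 2.88]. Speed limits (rad/s): [2.39, 2.39, 3.01, 3.14, 3.14, 3.14].

## Interface

Orientations are given as a unit quaternion [w, x, y, z].
In Python, from plant import robot, cams gives the robot as it stands.
- The arm moves only by the tool servo_tool, never from a script. Its argument "steps" is a list that holds one entry, the list of rows, each a list of 5 numbers: the opening in per cent of the stroke, from 0 (shut) to 100 (fully open), then the shift along the world's x, y, z in cm, then the turn about the world's z in rad. In form: [[[hand, dx, dy, dz, yaw], ...]]. A call has 1 to 12 rows; each row shifts and turns the commanded pose from where the row before left it; what a row does not reach is not made up. A row lasts 1/8 s, in which the tool goes at most 62.5 mm and 10.7 degrees, less where a joint would pass 70% of its speed; a pose out of reach is approached as far as the arm can. A call with a gripper value outside its range is refused whole. The fingers move at their own pace and stop on an object; "newtons" is the grip in N (left out, the last holds). Time passes only in rows, so rows that do not move let the fingers close. It gives the time, the measured TCP pose, the force and the opening at its end, in the units of the state.
- robot.read_state(): the state, without advancing time (a new reading comes with each control period).
- cams.read_camera(name): name is "scene" or "top" or "wrist"; returns (picture, depth): 480x640x3 uint8, red, green, blue; 480x640 float32, m along the optical axis (not along the pixel's ray), 0 where there is no reading.
- cams.calibration(name): a dict with "mtx" (3x3 intrinsics, pixels), "R" (3x3) and "t" (3): a world point X has camera coordinates R X + t. Camera axes: x right, y down, z forward; pixel columns grow to the right and rows downward; lengths in m; the calibration is good to about 2 mm. A picture is of the moment at which its call begins: read the wrist's pose just before it. calibration takes no time and is no camera call; for the wrist camera it gives the pose at the moment of the call.
- robot.sign_off(): hands the job in, once; it reports no verdict.
The state is a dict: "clock": time; "joint_positions": joint angles; "dq": joint speeds; "joint_torque": joint torques, N m; "eef_pos": TCP position; "orientation": TCP orientation; "contact_force": force on the tool from outside, world axes, zero at the start; "ft_torque": the same for the moment, N m; "gripper_width": finger opening in m.
Only numpy, scipy, OpenCV 4.12 (cv2) and the standard library are available. Lean on these libraries where they do the work, as an engineer would, in place of code of your own. Each camera call takes 0.05 s, during which the arm holds its last target. There are 200 camera calls.

## Task

Pick up the white porcelain dish by its handle and hold its bowl under the mouth of the steel chute, then raise it so that its rim pushes up the gate's two side pads and both ceramic cylinders slide out and are caught in the held dish. Then set the dish down upright on the worktop with both cylinders in it and let go.

Things in the scene. Friction and masses are not known exactly. Their poses are not given: they have to be found in the camera images.
- dish: White porcelain dish with one straight handle, 90 g (the beakers and caps about have none). Origin: centre of the bowl's underside, z up. Bowl: 100 mm across the rim, 72 at the foot, 45 high, wall 4, floor 5. Handle: level bar along the dish's -x out to x = -142 mm, 12 wide (y), 16 tall, mid-height 34 mm above the underside. Grip near x = -100, closing along y, about 50 N.
- dispenser: Steel chute on a stand. Origin: on the worktop below the chute's lip; x away from the mouth, z up. Lip 180 mm up, underside 175. Drop gate slides straight up; lifted by two flat pads: y = 19 to 62 mm each side, x = -43 to 7, undersides 135 mm up when shut. Rim under 125 mm going in, then raise it to 165 (0.6 N; stop at 171). Worktop below is free; base (10 high) from x = 53, post from x = 91.
- piece_1: White ceramic grinding cylinder, 20 mm across, 15 tall, 18 g, lying in the chute behind the gate. Origin: its centre, z along its axis. It slides out towards the dispenser's -x when the gate is 20 to 25 mm up and falls 5 to 40 mm in front of the lip: put the bowl's centre at the dispenser's x = -22 mm, y = 0, within 12 mm, handle to -x.
- piece_2: Second such cylinder, right behind the first in the chute; it follows within a second. Origin: its centre, z along its axis.

How it is judged:
On the way:
1. both cylinders lie in the bowl while the fingers hold the dish clear of the worktop (horizontal distance between each of piece_1, piece_2 and dish below 0.046 m and z of piece_1 in the frame of dish between 0 and 0.04 m and z of piece_2 in the frame of dish between 0 and 0.04 m and height (world z) of dish above 0.04 m and contact force between the fingers and dish above 0.5 N), for 0.2 s.
At the end, for the whole second after the job is handed in: The dish stands upright (within 6 degrees) and at rest on the worktop (its underside within 8 mm of the surface), with both ceramic cylinders inside its bowl, below the rim (horizontal distance between each of piece_1, piece_2 and dish below 0.046 m and z of piece_1 in the frame of dish between 0 and 0.04 m and z of piece_2 in the frame of dish between 0 and 0.04 m and height (world z) of dish between -0.008 and 0.008 m and angle between dish's own z axis and vertical below 0.1 rad and linear speed of dish below 0.02 m/s); the robot touches nothing.
It also fails if it takes over 48 s, if anything falls off the work surface, if the arm or the gripper's body presses on something with over 40 N, if the wrist force passes 120 N, or if a joint passes its speed limit or range.

## Working session

There is one attempt and no reset: what is moved stays moved. The work goes in short steps, Python scripts to look and compute and a tool call to move; the robot and the scene stay as the last step left them, time stands still between calls to the robot, and variables do not carry over. Pictures are saved under pics/ and viewed, on a budget of 10 in all, crops included, one or two more only if the job needs it, and the job is handed in when it is done.

Besides the shell and the picture viewer there is one more tool, called after "Call:" as a command line: name --argument value ..., lists and objects as JSON in quotes. servo_tool: Moves the arm, as the interface text tells. Its arguments: {"type":"object","properties":{"steps":{"type":"array","items":{"type":"array","items":{"type":"array","items":{"type":"number"}}}},"newtons":{"type":"number"}},"required":["steps"]}

```bash
mkdir -p pics
cat > h.py <<'E'
import numpy as np, cv2
from plant import robot, cams
def cloud(name):
    c=cams.calibration(name); p,d=cams.read_camera(name)
    K,R,t=c["mtx"],np.array(c["R"]),np.array(c["t"])
    v,u=np.mgrid[:480,:640]
    P=np.stack([(u-K[0][2])/K[0][0]*d,(v-K[1][2])/K[1][1]*d,d],-1)
    W=(P-t)@R
    W[d==0]=np.nan
    return p,W
E
python3 - <<'E'
from h import *
ps=[]
for n in("scene","top"):
    p,W=cloud(n); np.savez(n+".npz",p=p,W=W); cv2.imwrite(f"pics/{n}1.png",p[:,:,::-1])
    c=cams.calibration(n); print(n,-np.array(c["R"]).T@c["t"])
print(robot.read_state())
E
```

```text
scene [0.10645731 0.49691924 0.79292377]
top [0.5086081  0.04812911 1.05605609]
{'clock': 0.1, 'joint_positions': array([-1.44537728e+00,  3.13393963e-01,  1.49835981e+00,  2.65997190e-06,
        1.33097750e+00, -2.23435160e-01]), 'dq': array([-0.00050121, -0.00131283, -0.00222744,  0.00061028, -0.00052668,
       -0.0009799 ]), 'joint_torque': array([ 3.86501299e-03, -4.12897503e+01, -2.60140157e+01, -1.12009266e-04,
        3.02726054e-03, -1.49215936e-05]), 'eef_pos': array([ 0.17940171, -0.49317857,  0.24779282]), 'orientation': array([-5.68567787e-04,  9.84826019e-01,  1.73543622e-01,  2.91800281e-05]), 'contact_force': array([-0.02212859,  0.16597656,  0.12040359]), 'ft_torque': array([0.00895962, 0.03154476, 0.00621253]), 'gripper_width': 0.08555017135263158}
```

View pics/scene1.png

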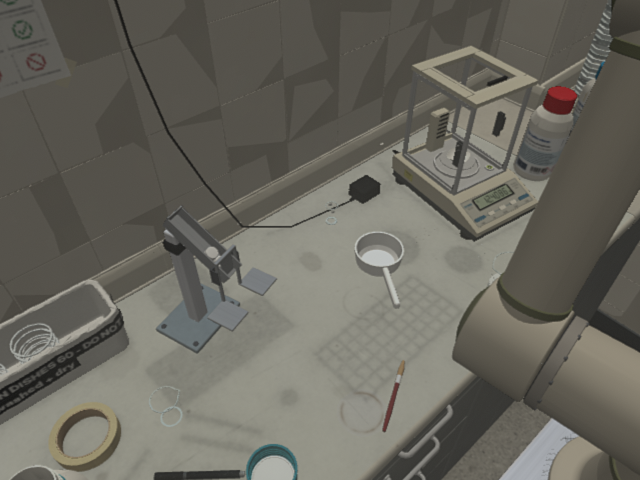

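View pics/top1.png

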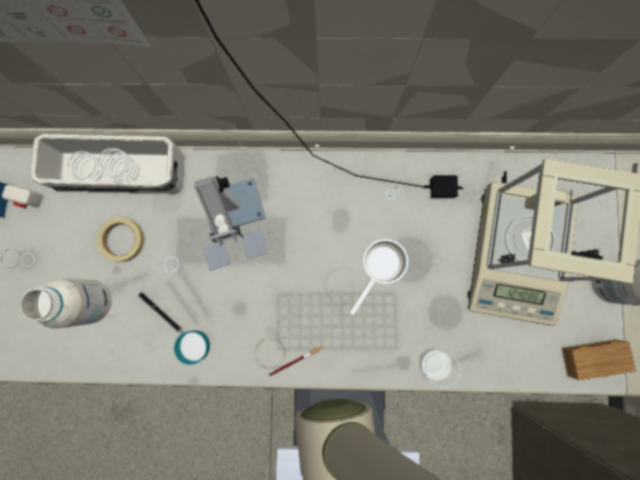

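The scene view shows the dish bowl at (380,252) with its handle end at (396,304), and the gate pads at (258,281) and (228,316). The top view shows the bowl at (385,262), the handle end at (352,313), and the pads at (217,256) and (256,244).

Run:
```python
from h import *
def ray(u,v,z,n):
    c=cams.calibration(n);K,R,t=map(np.array,(c["mtx"],c["R"],c["t"]))
    o=-R.T@t; d=R.T@np.linalg.inv(K)@[u,v,1]; return (o+d*(z-o[2])/d[2])[:2]
D=np.load("top.npz");p,W=D["p"],D["W"]
# dish
m=(np.min(p,2)>185).astype(np.uint8); n,l,s,c=cv2.connectedComponentsWithStats(m)
k=l[262,385]; print("dish",s[k],c[k])
sub=np.zeros_like(m); sub[230:325,340:420]=1
h=(W[...,2]>0.028)&(sub>0)
ys,xs=np.nonzero(h); print(len(ys))
w=W[h]; 
rim=w[(w[:,2]>.04)]
for it in range(3):
    A=np.c_[2*rim[:,:2],np.ones(len(rim))]; x=np.linalg.lstsq(A,(rim[:,:2]**2).sum(1),rcond=None)[0]
    r=np.sqrt(x[2]+x[0]**2+x[1]**2); dd=np.linalg.norm(rim[:,:2]-x[:2],axis=1); rim=rim[abs(dd-r)<.006]
print("rim c",x[:2],r,len(rim),np.median(rim[:,2]))
hd=w[(np.linalg.norm(w[:,:2]-x[:2],axis=1)>.065)]
q=np.linalg.norm(hd[:,:2]-x[:2],axis=1)
print("handle z",np.median(hd[:,2]),"len",q.max())
vx,vy,x0,y0=cv2.fitLine(hd[:,:2].astype(np.float32),cv2.DIST_HUBER,0,.01,.01).ravel(); print("dir",vx,vy,np.arctan2(vy,vx),"pt",x0,y0, "mean dir",np.arctan2(*(x[:2]-hd[:,:2].mean(0))[::-1]))
print("ray tip",ray(352,313,.042,"top"),ray(385,262,.045,"top"))
# pads
for n in("top","scene"):
    D=np.load(n+".npz");W=D["W"]
    c0=ray(236,250,.14,"top")
    h=(np.linalg.norm(W[...,:2]-c0,axis=2)<.09)&(W[...,2]>.125)&(W[...,2]<.15)
    nn,l,s,c=cv2.connectedComponentsWithStats(h.astype(np.uint8))
    for i in range(1,nn):
        if s[i,4]>60:
            pw=W[l==i]; print(n,s[i],c[i],np.median(pw,0),cv2.minAreaRect((pw[:,:2]*1000).astype(np.float32)))
```

```text
dish [ 350  238   59   77 1517] [379.69083718 267.38694792]
621
rim c [ 0.54104969 -0.05665929] 0.06268832364879583 59 0.04340260664279115
handle z 0.04207057451167767 len 0.1066165959897167
dir 0.83938605 -0.5435357 -0.5746437 pt 0.5508941 -0.06513156 mean dir 2.4309645818830377
ray tip [ 0.45409164 -0.00396967] [ 0.56772668 -0.07582165]
top [241 230  27  29 511] [254.2407045  244.09001957] [0.59444213 0.20132737 0.13862632] ((594.199462890625, 201.41738891601562), (49.963565826416016, 42.823516845703125), 17.5128116607666)
top [203 241  27  30 504] [216.08531746 255.92857143] [0.56887624 0.27868484 0.1386807 ] ((569.3670043945312, 278.4649353027344), (50.09346389770508, 43.97059631347656), 18.08743667602539)
scene [237 268  40  28 621] [256.79710145 281.21417069] [0.59568682 0.20244079 0.13918977] ((597.0946655273438, 200.76385498046875), (51.63481903076172, 44.23851013183594), 17.12441635131836)
scene [207 297  41  35 734] [227.20708447 314.73160763] [0.57086122 0.27892266 0.13940281] ((571.8632202148438, 278.1043701171875), (50.637916564941406, 44.55298614501953), 18.42376136779785)
```

Call:
servo_tool --steps '[[[100, 1.5, 3, 0, -0.115], [100, 1.5, 3, 0, -0.115], [100, 1.5, 3, 0, -0.115], [100, 1.5, 3, 0, -0.115], [100, 1.5, 3, 0, -0.115], [100, 1.5, 3, 0, -0.115], [100, 1.5, 3, 0, -0.115], [100, 1.5, 3, 0, -0.115], [100, 2.3, 2.85, 0, 0], [100, 2.3, 2.85, 0, 0], [100, 2.3, 2.85, 0, 0], [100, 2.3, 2.85, 0, 0]]]' --newtons 50

```text
clock: 1.6
eef_pos: [0.392, -0.1383, 0.2481]
orientation: [-0.0, 0.959, -0.282, -0.0]
contact_force: [0.5, 0.5, 0.3]
gripper_width: 0.0857
```

Call:
servo_tool --steps '[[[100, 2.3, 2.85, 0, 0], [100, 2.3, 2.85, 0, 0], [100, 2.3, 2.85, 0, 0], [100, 2.3, 2.85, 0, 0], [100, 0, 0, 0, 0], [100, 0, 0, 0, 0]]]'

```text
clock: 2.35
eef_pos: [0.4831, -0.0257, 0.248]
orientation: [0.0, 0.959, -0.282, -0.0]
contact_force: [-0.7, 0.0, -0.7]
gripper_width: 0.0856
```

Run:
```python
from h import *
s=robot.read_state(); print(s["clock"],s["eef_pos"],s["orientation"],s["contact_force"])
p,W=cloud("wrist"); np.savez("wrist.npz",p=p,W=W); cv2.imwrite("pics/wrist1.png",p[:,:,::-1])
```

```text
2.35 [ 0.48306474 -0.0256528   0.24804465] [ 1.00738408e-04  9.59497571e-01 -2.81716657e-01 -3.56094732e-04] [-0.71763988  0.00175291 -0.72117855]
```

View pics/wrist1.png

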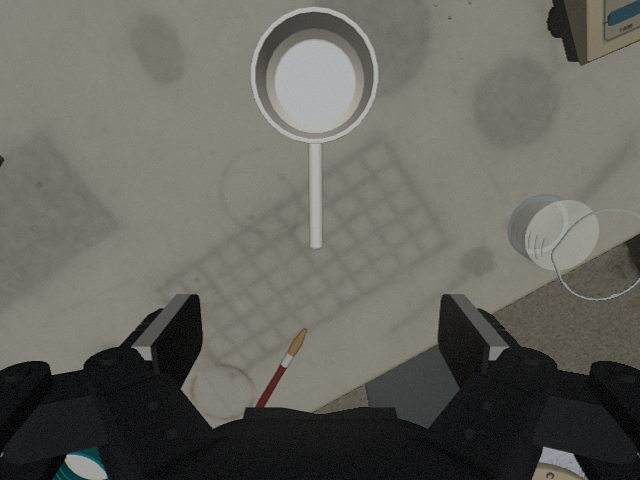

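The wrist view shows the rim centred near (315,75) with the handle running straight down to its end at (316,248), nearly aligned with the tool.

Run:
```python
from h import *
c=cams.calibration("wrist");K,R,t=map(np.array,(c["mtx"],c["R"],c["t"]))
def ray(u,v,z):
    o=-R.T@t; d=R.T@np.linalg.inv(K)@[u,v,1]; return (o+d*(z-o[2])/d[2])[:2]
D=np.load("wrist.npz");p=D["p"]
h=p[150:249,290:345].min(2)>165
ys,xs=np.nonzero(h); ys+=150; xs+=290
P=np.array([ray(a,b,.042) for a,b in zip(xs,ys)],np.float32)
vx,vy,x0,y0=cv2.fitLine(P,cv2.DIST_HUBER,0,.01,.01).ravel()
tip=ray(316,248,.042); L,Rr,T,B=ray(250.5,75,.045),ray(378,75,.045),ray(315,8,.045),ray(315,142,.045)
print("angle",np.arctan2(vy,vx),"width px",len(xs)/99,"line",x0,y0)
print("tip",tip,"rim c",(L+Rr)/2,(T+B)/2,"diam",np.linalg.norm(L-Rr),np.linalg.norm(T-B))
C=((L+Rr)/2+(T+B)/2)/2; print(np.linalg.norm(C-tip))
a=np.arctan2(*(C-tip)[::-1]);print(a,"grip",C-.1*np.array([np.cos(a),np.sin(a)]), tip+.042*np.array([np.cos(a),np.sin(a)]))
s=robot.read_state();q=s["orientation"];print("yaw",2*np.arctan2(q[2],q[1]),s["eef_pos"])
```

```text
angle -0.56185424 width px 5.656565656565657 line 0.4908934 -0.026600648
tip [ 0.45316241 -0.00325463] rim c [ 0.57276607 -0.07876894] [ 0.57074848 -0.07816017] diam 0.0989549791117658 0.0972957151696214
0.1404324557745122
-0.5651700705510806 grip [ 0.48730752 -0.02490861] [ 0.48863131 -0.02574813]
yaw -0.5718195470546896 [ 0.48299574 -0.02590597  0.24816142]
```

Call:
servo_tool --steps '[[[100, 0.5, 0, -3.6, 0.005], [100, 0, 0, -3.6, 0], [100, 0, 0, -3.6, 0], [100, 0, 0, -3.6, 0], [100, 0, 0, -3.6, 0], [100, 0, 0, -2.0, 0], [100, 0, 0, -1.6, 0], [100, 0, 0, 0, 0], [100, 0, 0, 0, 0]]]'

```text
clock: 3.52
eef_pos: [0.4888, -0.0257, 0.0331]
orientation: [0.0, 0.96, -0.279, 0.001]
contact_force: [-0.1, 0.2, 0.0]
gripper_width: 0.0855
```

Call:
servo_tool --steps '[[[0, 0, 0, 0, 0], [0, 0, 0, 0, 0], [0, 0, 0, 0, 0], [0, 0, 0, 0, 0], [0, 0, 0, 0, 0], [0, 0, 0, 0, 0], [0, 0, 0, 0, 0], [0, 0, 0, 0, 0]]]' --newtons 50

```text
clock: 4.53
eef_pos: [0.4884, -0.0254, 0.0324]
orientation: [-0.0, 0.96, -0.279, 0.0]
contact_force: [-1.0, 1.4, 1.8]
gripper_width: 0.0112
```

Call:
servo_tool --steps '[[[0, 0, 0, 1, 0], [0, 0, 0, 2, 0], [0, 0, 0, 2, 0], [0, 0, 0, 1, 0], [0, -0.6, 1, 0, 0.05], [0, -0.8, 2.8, 0, 0.13], [0, -0.8, 3, 0, 0.13], [0, -0.8, 3, 0, 0.13], [0, -0.8, 3, 0, 0.13], [0, -0.8, 3, 0, 0.13], [0, -0.8, 3, 0, 0.13], [0, -0.8, 2.6, 0, 0.05]]]'

```text
clock: 6.02
eef_pos: [0.4249, 0.1899, 0.0915]
orientation: [-0.0, 0.987, 0.159, -0.001]
contact_force: [0.2, -0.8, -0.4]
gripper_width: 0.0113
```

Call:
servo_tool --steps '[[[0, 0, 0, 0, 0], [0, 0, 0, 0, 0], [0, 0, 0, 0, 0]]]'

```text
clock: 6.4
eef_pos: [0.4265, 0.188, 0.0921]
orientation: [0.0, 0.988, 0.156, -0.0]
contact_force: [-0.5, -0.9, -1.6]
gripper_width: 0.0111
```

Run:
```python
from h import *
s=robot.read_state(); q=s["orientation"];print("yaw",2*np.arctan2(q[2],q[1]),s["eef_pos"],s["contact_force"],s["gripper_width"])
im=[]
for n in("wrist","top"):
    p,W=cloud(n); np.savez(n+"2.npz",p=p,W=W); im.append(p[:,:,::-1])
cv2.imwrite("pics/w2.png",np.vstack([im[0][:300],im[1][120:400]]))
```

```text
yaw 0.31291083183008106 [0.42647016 0.18800575 0.09211936] [-0.4649486  -0.88395594 -1.5979582 ] 0.011149373323972022
```

View pics/w2.png

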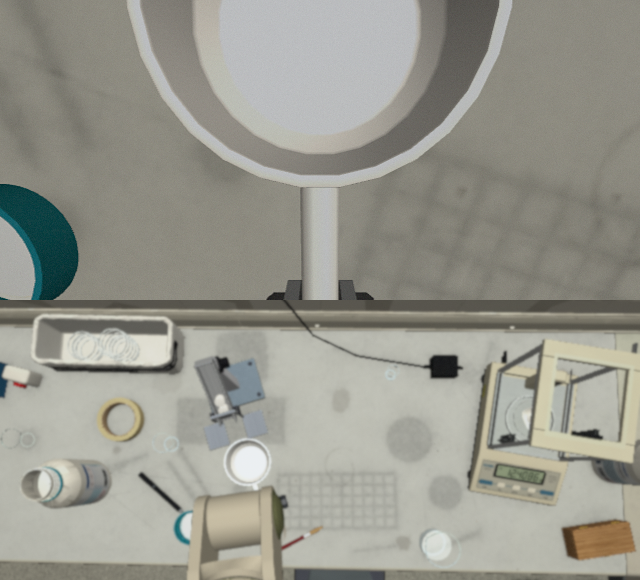

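The wrist view shows the dish gripped, its near rim at (319,187) and handle centred at column 319. In the top view the bowl is at about (247,282) of the full frame, just in front of the pads.

Run:
```python
from h import *
def ray(u,v,z,n):
    c=cams.calibration(n);K,R,t=map(np.array,(c["mtx"],c["R"],c["t"]))
    o=-R.T@t; d=R.T@np.linalg.inv(K)@[u,v,1]; return (o+d*(z-o[2])/d[2])[:2]
a=.313; e=np.array([np.cos(a),np.sin(a)])
W=np.load("wrist2.npz")["W"]
for u,v in((319,183),(145,60),(500,60),(137,10),(507,10)): print(u,v,W[v,u])
print("wrist near rim ->c",ray(319,187,.105,"wrist")+.05*e)
D=np.load("top2.npz");W=D["W"];h=W[...,2]; 
m=(h>.098)&(h<.115);m[:245]=0;m[310:]=0;m[:,:215]=0;m[:,280:]=0
ys,xs=np.nonzero(m); print(len(xs),np.median(h[m]))
c,r=cv2.minEnclosingCircle(np.c_[xs,ys].astype(np.float32)); print(c,r,"top c",ray(*c,.105,"top"))
P=W[m];c2,r2=cv2.minEnclosingCircle((P[:,:2]).astype(np.float32));print(c2,r2)
tgt=np.array([.5792,.2385]); print("by grip",np.array(robot.read_state()["eef_pos"][:2])+.1*e,"tgt",tgt)
```

```text
319 183 [0.47394606 0.20387595 0.1046817 ]
145 60 [0.49069581 0.25802237 0.10411856]
500 60 [ 5.48420121e-01  1.31363950e-01 -4.90442133e-04]
137 10 [0.50183785 0.26232375 0.10421235]
507 10 [0.53159778 0.17135654 0.10351166]
wrist near rim ->c [0.520536   0.21898935]
342 0.10348696301929103
(248.20213317871094, 284.25531005859375) 26.262279510498047 top c [0.51288935 0.21678893]
(0.5132734179496765, 0.21716873347759247) 0.05530796945095062
by grip [0.52168912 0.21888575] tgt [0.5792 0.2385]
```

Call:
servo_tool --steps '[[[0, 1, 0.35, 0, 0], [0, 1.5, 0.5, 0, 0], [0, 1.5, 0.5, 0, 0], [0, 1.2, 0.4, 0, 0], [0, 0.7, 0.25, 0, 0], [0, 0, 0, 0, 0], [0, 0, 0, 0, 0]]]'

```text
clock: 7.38
eef_pos: [0.4851, 0.2085, 0.0922]
orientation: [0.0, 0.988, 0.156, -0.0]
contact_force: [-0.1, 0.5, -1.2]
gripper_width: 0.0113
```

Run:
```python
from h import *
s=robot.read_state(); a=.313;print(s["eef_pos"],s["eef_pos"][:2]+.1*np.array([np.cos(a),np.sin(a)]),s["contact_force"])
im=[cams.read_camera(n)[0][:,:,::-1] for n in("scene","top")]
cv2.imwrite("pics/w3.png",np.hstack([cv2.resize(im[0][190:370,130:330],None,fx=2,fy=2),cv2.resize(im[1][160:340,150:350],None,fx=2,fy=2)]))
```

```text
[0.48512945 0.20851059 0.09224081] [0.58027086 0.23930201] [-0.13063506  0.48354079 -1.16133245]
```

View pics/w3.png

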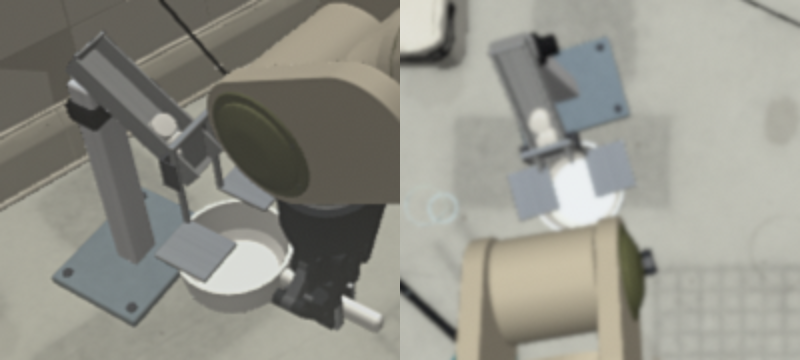

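The bowl sits under both pads, centred between them in both views, and the arm is clear of the chute. Raise it now.

Call:
servo_tool --steps '[[[0, 0, 0, 1, 0], [0, 0, 0, 1, 0], [0, 0, 0, 0.8, 0], [0, 0, 0, 0.8, 0], [0, 0, 0, 0.8, 0], [0, 0, 0, 0.8, 0], [0, 0, 0, 0.8, 0], [0, 0, 0, 0, 0], [0, 0, 0, 0, 0], [0, 0, 0, 0, 0], [0, 0, 0, 0, 0], [0, 0, 0, 0, 0]]]'

```text
clock: 8.98
eef_pos: [0.4853, 0.2086, 0.1522]
orientation: [0.0, 0.988, 0.156, -0.0]
contact_force: [-0.0, 0.1, -2.4]
gripper_width: 0.0107
```

Call:
servo_tool --steps '[[[0, 0, 0, 0, 0], [0, 0, 0, 0, 0], [0, 0, 0, 0, 0], [0, 0, 0, 0, 0], [0, 0, 0, 0, 0], [0, 0, 0, 0, 0], [0, 0, 0, 0, 0], [0, 0, 0, 0, 0], [0, 0, 0, 0, 0], [0, 0, 0, 0, 0]]]'

```text
clock: 10.22
eef_pos: [0.4854, 0.2086, 0.1523]
orientation: [-0.0, 0.988, 0.156, 0.0]
contact_force: [-0.2, -0.7, -1.7]
gripper_width: 0.011
```

Run:
```python
from h import *
im=[cams.read_camera(n)[0][:,:,::-1] for n in("scene","top","wrist")]
cv2.imwrite("pics/w4.png",np.vstack([np.hstack([cv2.resize(im[0][190:340,130:330],None,fx=2,fy=2),cv2.resize(im[1][160:310,150:350],None,fx=2,fy=2)]),cv2.resize(im[2][:225],(800,281))]))
```

```text
(no output)
```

View pics/w4.png

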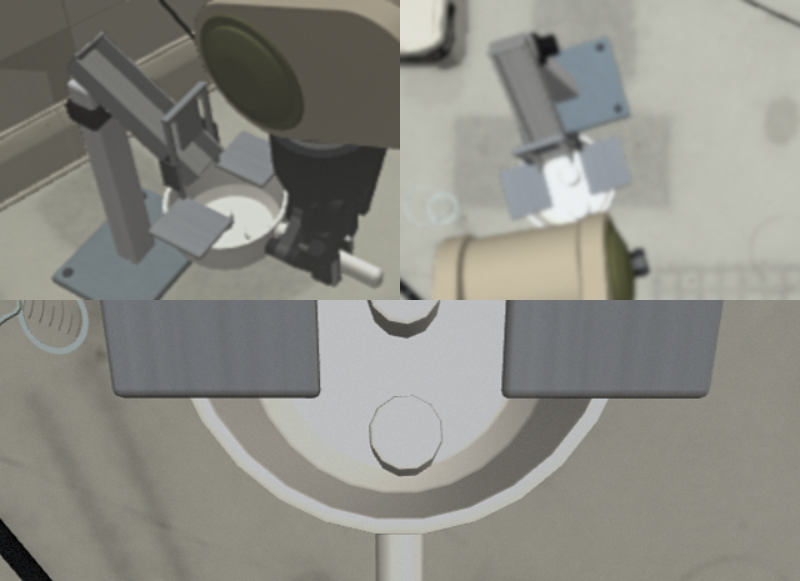

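Both cylinders are in the held bowl, at (403,320) and (405,433) in the wrist panel, and the chute is empty. Next I lower the dish, back out and set it down.

Call:
servo_tool --steps '[[[0, 0, 0, -0.8, 0], [0, 0, 0, -1.3, 0], [0, 0, 0, -1.3, 0], [0, 0, 0, -1.3, 0], [0, 0, 0, -1.3, 0], [0, -0.6, -0.2, 0, 0], [0, -1.2, -0.4, 0, 0], [0, -1.2, -0.4, 0, 0], [0, -1.2, -0.4, 0, 0], [0, -1.2, -0.4, 0, 0], [0, -0.6, -0.2, 0, 0], [0, 0, 0, 0, 0]]]'

```text
clock: 11.88
eef_pos: [0.4253, 0.1885, 0.0925]
orientation: [0.0, 0.988, 0.156, 0.0]
contact_force: [-1.1, -0.1, -2.0]
gripper_width: 0.0112
```

Call:
servo_tool --steps '[[[0, 0, 0, -1, 0], [0, 0, 0, -1.3, 0], [0, 0, 0, -1.3, 0], [0, 0, 0, -1, 0], [0, 0, 0, -0.6, 0], [0, 0, 0, -0.3, 0], [0, 0, 0, -0.2, 0], [0, 0, 0, -0.1, 0], [0, 0, 0, -0.1, 0], [0, 0, 0, 0, 0], [0, 0, 0, 0, 0]]]'

```text
clock: 13.25
eef_pos: [0.4255, 0.1886, 0.0334]
orientation: [-0.0, 0.988, 0.156, 0.0]
contact_force: [-0.0, -0.1, -1.6]
gripper_width: 0.0111
```

Run:
```python
from h import *
s=robot.read_state(); print(s["eef_pos"],s["contact_force"])
p,W=cloud("wrist"); cv2.imwrite("pics/w5.png",p[:,:,::-1])
for u,v in((319,183),(145,60),(137,10),(507,10)): print(u,v,W[v,u])
```

```text
[0.42547664 0.1886212  0.0333781 ] [-0.01491558 -0.1405799  -1.56440567]
319 183 [0.47295933 0.20451384 0.04617983]
145 60 [0.48963353 0.25857012 0.045656  ]
137 10 [0.5008165  0.26314888 0.04517523]
507 10 [0.52995363 0.17260423 0.04659815]
```

View pics/w5.png

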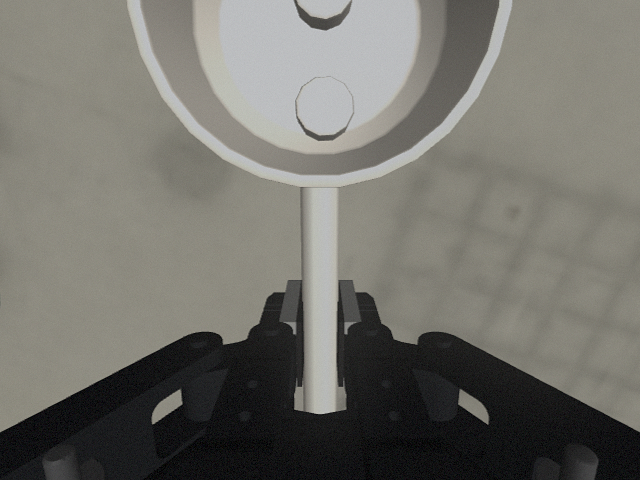

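Both cylinders are in the bowl at (323,10) and (324,107), and the rim is about 46 mm up, so roughly 1 mm is left to lower. I'll go down until there is light contact, then release and rise.

Call:
servo_tool --steps '[[[0, 0, 0, -0.05, 0], [0, 0, 0, -0.05, 0], [0, 0, 0, -0.05, 0], [0, 0, 0, 0, 0], [0, 0, 0, 0, 0]]]'

```text
clock: 13.92
eef_pos: [0.4252, 0.1885, 0.032]
orientation: [0.0, 0.988, 0.156, -0.0]
contact_force: [-4.0, -1.3, 6.0]
gripper_width: 0.011
```

Call:
servo_tool --steps '[[[15, 0, 0, 0, 0], [30, 0, 0, 0, 0], [50, 0, 0, 0, 0], [70, 0, 0, 0, 0], [90, 0, 0, 0, 0], [90, 0, 0, 0, 0], [90, 0, 0, 0, 0], [90, 0, 0, 0, 0], [90, 0, 0, 0, 0]]]'

```text
clock: 15.05
eef_pos: [0.4254, 0.1886, 0.0318]
orientation: [-0.0, 0.988, 0.156, 0.0]
contact_force: [0.7, 0.2, -0.6]
gripper_width: 0.0766
```

Call:
servo_tool --steps '[[[90, 0, 0, 1, 0], [90, 0, 0, 2.5, 0], [90, 0, 0, 2.5, 0], [90, 0, 0, 2.5, 0], [90, -0.8, -0.3, 2.5, 0], [90, -0.8, -0.3, 2.5, 0], [90, -0.8, -0.3, 1.5, 0], [90, 0, 0, 0, 0], [90, 0, 0, 0, 0], [90, 0, 0, 0, 0]]]'

```text
clock: 16.3
eef_pos: [0.4013, 0.1796, 0.1812]
orientation: [0.0, 0.988, 0.156, -0.001]
contact_force: [0.1, 0.2, -0.3]
gripper_width: 0.0771
```

Run:
```python
from h import *
s=robot.read_state(); print(s["clock"],s["eef_pos"],s["contact_force"],s["gripper_width"])
p,W=cloud("wrist"); q=cams.read_camera("scene")[0]
m=(W[...,2]>.038)&(W[...,2]<.055)&(np.linalg.norm(W[...,:2]-[.519,.219],axis=2)<.07)
P=W[m]; A=np.c_[P[:,:2]-P[:,:2].mean(0),np.ones(len(P))]; k=np.linalg.lstsq(A,P[:,2],rcond=None)[0]; print("rim tilt",k)
cv2.imwrite("pics/w6.png",np.hstack([cv2.resize(x[:,:,::-1],(400,300)) for x in(p,q)]))
```

```text
16.3 [0.40134724 0.17959828 0.18121402] [ 0.06156106  0.22506586 -0.34218956] 0.07708110194871431
rim tilt [0.01462478 0.00506716 0.04371423]
```

View pics/w6.png

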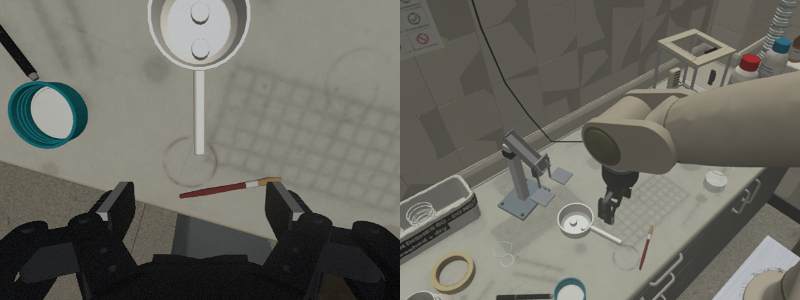

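The dish stands upright on the worktop with both cylinders inside, at (200,13) and (200,48) in the left panel. The gripper is clear, so I'm handing in.

```bash
python3 -c "
from plant import robot; print(robot.sign_off())"
```

```text
the job is handed in; nothing more can be done
None
```

The dish is standing upright on the worktop with both ceramic cylinders in it, and the job is handed in at about 16.4 s of the 48 s allowed. I gripped it by the handle at 50 N, put the bowl under the chute and raised the rim to about 165 mm. Both cylinders slid in. I then backed out about 6 cm, set the dish down and let go.

- **In the held dish:** pictures after the raise and after the set-down showed both cylinders in the bowl while the fingers still held it.
- **After letting go:** the rim was level to about 1 degree at a height of about 44 mm, with both cylinders inside. The gripper was well clear and read no contact force.
- **Disagreement:** before the approach, the top-view estimate of the bowl's centre was about 8 mm off the wrist-camera and grip estimates. I put this down to the handle being included in the top view's mask and used the other two, which agreed within 1.5 mm.
- **Not measured:** I judged that the cylinders lie below the rim from the pictures only. I used 8 pictures.

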